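# Put the lens repair kit back on its blocks

## Task

Put each of the four repair pieces on the wooden block made for it: the bronze strip and the brass punch centred flat along their blue felt outlines (either way round), the glass bullseye flat on the round felt, and the corked vial upright in the round hole. Put both metal pieces away first and do not shift the glass disc or the vial until they are in place; set the two glass pieces down without dropping them, and leave the tin lid and the brush where they are.

Things in the scene. Friction and masses are not known exactly. Their poses are not given: they have to be found in the camera images.
- strip_center (a point): Bronze (copper coloured) prism frame strip, a flat bar 120 long x 26 wide x 10 thick with three dark dots on top, lying flat on the table. Point: its centre, 5 mm above its underside. x along its length, y across it, z up.
- punch_center (a point): Brass drift punch lying on the table, 115 long: square shank 14 x 14, 85 long, then a round nose 30 long that tapers from 12 to 8 diameter towards +x. Point: midway along the whole length (on the shank, 27 from where the nose begins), 7 mm above its underside. x along its length, y across it.
- disc_center (a point): Green glass bullseye disc, 60 diameter, straight edge 18 high, low dome on top to 26.5 high. Lies dome up on the table. Point: on its axis, 10 mm above its underside. z up; turning about z does not matter.
- vial_center (a point): Amber glass vial standing upright on the table, 28 diameter, 80 high: straight glass wall to 56, shoulder to 62, then a cork 22 diameter and 18 high. Point: on its axis, 40 mm above its underside. z up; turning about z does not matter. Best gripped at or above this point so that the fingers stay over its block.
- strip_pad_top (a point): Fixed dark wooden block for the bronze strip, 142 x 56 x 12 high, with a plain oblong blue felt outline 130 x 36 (flush with the top). Point: centre of the block's flat top and of the outline, 12 mm above the table. x along its length.
- punch_pad_top (a point): Fixed pale wooden block for the punch, 130 x 46 x 12 high, with a narrow punch-shaped blue felt outline about 125 long and 20 wide, 13 at the nose (flush with the top; either way round will do). Point: centre of the block's flat top and of the outline, 12 mm above the table. x along its length.
- disc_pad_top (a point): Fixed dark wooden block for the glass disc, 92 x 92 x 12 high, with a round blue felt outline 72 diameter (flush with the top). Point: centre of the flat top, 12 mm above the table.
- vial_seat (a point): Fixed dark wooden block for the vial, 74 x 74 x 25 high, with a round hole 45 diameter and 15 deep, blue felt at its bottom. Point: centre of the hole's floor, 10 mm above the table and 15 below the block's top.
- lid_center (a point): Bystander: loose tin oiler lid, 54 diameter, with a cone and spout, 67 high. Leave alone. Point: on its axis, 30 mm up.
- brush: Bystander: loose hand brush lying on the table at the robot's right. Leave alone. Origin on its underside, x along its length.
Mind the look-alikes: they are no part of the job. Of the things like the part that bears disc_center, leave any that is purple; of the rest the larger one is meant.

How it is judged:
By the outcome, as a careful person would: the job done as asked, in the order asked, and still so for the second after the job is handed in, with the robot touching nothing.
It also fails if it takes over 112 s, if anything falls off the work surface, if the arm or the gripper's body presses on something with over 40 N, if the wrist force passes 120 N, or if a joint passes its speed limit or range.

## Robot

A 6-joint arm with a two-finger parallel gripper is mounted at the origin on the work surface. World frame = base frame: x ahead of the robot, y to its left, z up, the work surface at z = 0. Lengths are in m, angles in degrees, forces in N, time in s.
With the tool pointing down it reaches from about 0.225 to 0.875 m from the base axis. Payload 3.4 kg.
Tool frame: the origin (TCP) lies on the centre line of the jaws, within the pads' length; the fingertips stand ahead of it and the grasp point (between the pads) lies 5 mm behind it (env.tips_ahead is the z of the fingertips in the tool frame, in m); z points along the fingers, y is the line along which they close (so a half turn about z gives the same grasp; the last joint's range is limited). The gripper opens to 85 mm and grips with 20 to 120 N. Pads are 22 mm wide; open, the fingers measure 114 mm over their backs; the gripper's body (76 mm by 85 mm) begins 54 mm behind the grasp point. The pads swing forward as they close: fully open they stand 13 mm farther back than shut.
Start: joints at [-73.51, 15.808, 86.224, -0, 77.962, -6.933], TCP at [0.229, -0.528, 0.245] pointing down, gripper open.
Joint ranges: [-165.64, 165.64], [-43.16, 119.46], [12.63, 154.43], [-67.54, 247.53], [6.08, 155.33], [-154.97, 154.97]. Speed limits (degrees/s): [147.25, 147.25, 180, 180, 180, 180].

## Interface

Orientations are given as a 3x3 rotation matrix whose columns are the frame's x, y, z axes.
In Python, from workcell import env, grab_frame, calibration gives the robot as it stands.
- The arm moves only by the shell command python3 -m inch 'ROWS' [FORCE]. ROWS is JSON, one flat list of numbers, 7 for each row, row after row: the turn, a rotation vector about the tool's x, y, z in degrees, then the shift along the tool's x, y, z in m, then the opening, from 0 (shut) to 1 (fully open). In form: [wx, wy, wz, tx, ty, tz, jaw, wx, wy, wz, tx, ty, tz, jaw, ...]. A call has exactly 10 rows; each row is the pose to reach, as a shift and turn from the pose commanded when the call began, along the tool's axes at that moment; what a row does not reach only later rows make up. A row lasts 1/8 s, in which the tool goes at most 62.5 mm and 10.7 degrees, less where a joint would pass 70% of its speed; a pose out of reach is approached as far as the arm can. A call with a gripper value outside its range is refused whole. The fingers move at their own pace and stop on an object; FORCE is the grip in N (left out, the last holds). Time passes only in rows, so rows that repeat a pose let the fingers close, or fill a call up. It gives the time, the measured TCP pose, the force, the opening and the grip force at its end, in the units of the state.
- env.get_state(): the state, without advancing time (a new reading comes with each control period).
- grab_frame(name): name is "scene" or "top" or "wrist"; returns the picture (420x560x3 uint8, blue, green, red); there is no depth.
- calibration(name): a dict with "mtx" (3x3 intrinsics, pixels), "k1" (the pictures are not rectified: a ray, as slopes to the right and down, at radius r is drawn at 1 + k1 r^2 times it, then the intrinsics apply), "extrinsics" (4x4, takes a point from world to camera coordinates). Camera axes: x right, y down, z forward; pixel columns grow to the right and rows downward; lengths in m; the calibration is good to about 2 mm. A picture is of the moment at which its call begins: read the wrist's pose just before it. calibration takes no time and is no camera call; for the wrist camera it gives the pose at the moment of the call.
- env.finish_job(): hands the job in; it is judged then, once.
The state is a dict: "time": time; "qpos": joint angles; "dq": joint speeds; "tau": joint torques, N m; "ee_pos": TCP position; "orientation": TCP orientation; "ft_force": force on the tool from outside, world axes, zero at the start; "wrist_torque": the same for the moment, N m; "grip_width": finger opening in m; "grip_force": force on a finger pad.
Only numpy, scipy, OpenCV 4.12 (cv2) and the standard library are available. Lean on these libraries where they do the work, as an engineer would, in place of code of your own. Each camera call takes 0.05 s, during which the arm holds its last target. There are 200 camera calls.

## Working session

There is one attempt and no reset: what is moved stays moved. The work goes in short steps, Python scripts to look and compute and a shell command to move; the robot and the scene stay as the last step left them, time stands still between calls to the robot, and variables do not carry over. Pictures are saved under pics/ and viewed, at most 14 in all, crops included, and the job is handed in when it is done.

```bash
ls; mkdir -p pics; python3 - <<'E'
from workcell import env, grab_frame, calibration
import cv2
s=env.get_state();print(s['time'],s['ee_pos'],s['orientation'],env.tips_ahead)
for n in("top","scene"):
    f=grab_frame(n);cv2.imwrite(f"pics/{n}0.png",f);c=calibration(n);print(n,c)
E
```

```text
pics
0.0 [ 0.22841914 -0.52711004  0.24442917] [[ 9.17583596e-01  3.97542518e-01 -5.38320165e-04]
 [ 3.97542821e-01 -9.17581856e-01  1.80098373e-03]
 [ 2.22014792e-04 -1.86655845e-03 -9.99998233e-01]] 0.014
top {'mtx': array([[397.3041999 ,   0.        , 284.2643066 ],
       [  0.        , 397.3041999 , 213.71433634],
       [  0.        ,   0.        ,   1.        ]]), 'k1': -0.05950062191726742, 'extrinsics': array([[ 0.00101653, -0.99916791,  0.04077327, -0.11501622],
       [-0.9978833 , -0.00366471, -0.06492686,  0.57318344],
       [ 0.06502226, -0.04062096, -0.99705669,  0.91795121],
       [ 0.        ,  0.        ,  0.        ,  1.        ]])}
scene {'mtx': array([[530.65532487,   0.        , 286.73977208],
       [  0.        , 530.65532487, 205.94179372],
       [  0.        ,   0.        ,   1.        ]]), 'k1': 0.0049385326748243715, 'extrinsics': array([[ 6.22145703e-01,  7.82901451e-01, -2.03322702e-04,
        -2.67984931e-01],
       [ 5.70875351e-01, -4.53833315e-01, -6.84205127e-01,
        -3.21673687e-01],
       [-5.35757461e-01,  4.25559208e-01, -7.29289588e-01,
         1.55895573e+00],
       [ 0.00000000e+00,  0.00000000e+00,  0.00000000e+00,
         1.00000000e+00]])}
```

View pics/top0.png

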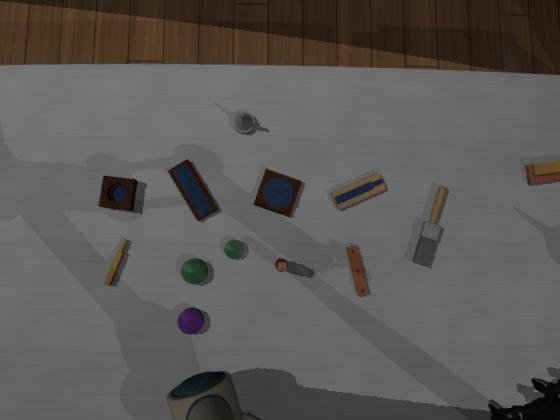

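View pics/scene0.png

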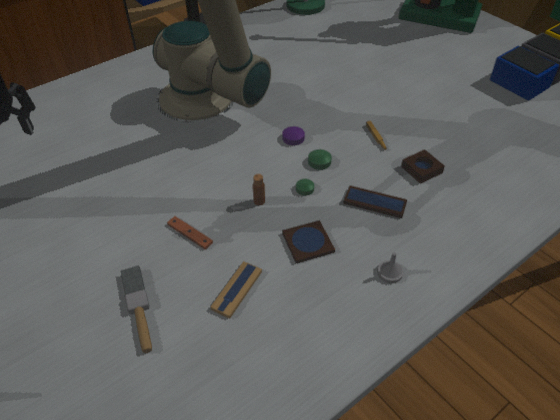

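The top picture shows the strip at (358,271), the punch at (118,262), the large green disc at (194,271), the small green look-alike at (233,249), the purple one at (191,321) and the vial at about (282,266). The blocks are at (193,190) for the strip, (360,191) for the punch, (278,193) for the disc and (118,193) for the vial. The scene view agrees with this layout.

```bash
cat > h.py <<'E'
import numpy as np, cv2
from workcell import env, grab_frame, calibration
def p2w(uv,z,c):
    uv=np.atleast_2d(np.array(uv,float)); M=c['mtx'];E=c['extrinsics']
    d=cv2.undistortPoints(uv[:,None],M,np.array([c['k1'],0,0,0.]))[:,0] 
    r=np.c_[d,np.ones(len(d))]@E[:3,:3]; o=-E[:3,:3].T@E[:3,3]
    return o+r*((np.reshape(z,(-1,1))-o[2])/r[:,2:])
def w2p(P,c):
    E=c['extrinsics'];P=np.atleast_2d(np.array(P,float))
    return cv2.projectPoints(P[:,None],cv2.Rodrigues(E[:3,:3])[0],E[:3,3],c['mtx'],np.array([c['k1'],0,0,0.]))[0][:,0]
def blob(mask,seed):
    "component nearest to seed"
    n,l,st,ce=cv2.connectedComponentsWithStats(mask.astype(np.uint8))
    i=min((i for i in range(1,n) if st[i,4]>25),key=lambda i:np.hypot(*(ce[i]-seed)))
    return l==i
def fit(m,z,c):
    "world centre, long-axis angle, size of a mask seen at height z"
    v,u=np.nonzero(m);W=p2w(np.c_[u,v],z,c)[:,:2]
    r=cv2.minAreaRect((W*1e3).astype(np.float32)); 
    w,V=np.linalg.eigh(np.cov(W.T));a=V[:,1]
    return W.mean(0).round(4),np.array(r[0]).round(1),np.array(r[1]).round(1),round(float(np.degrees(np.arctan2(a[1],a[0]))),1)
E
python3 - <<'E'
from h import *
f=cv2.imread('pics/top0.png');c=calibration('top');h=cv2.cvtColor(f,cv2.COLOR_BGR2HSV);H,S,V=[h[...,i].astype(int) for i in range(3)]
blue=(H>100)&(H<125)&(S>100)&(V>40)
wood=((H<20)&(S>90))
green=(H>40)&(H<85)&(S>90)
for n,m,s,z in(('strip',wood,(358,271),.01),('punch',(H<30)&(S>100),(118,262),.012),('disc',green,(194,271),.015),('small',green,(233,249),.01),('cork',wood,(282,266),.08),
 ('purple',(H>125)&(H<165)&(S>80),(191,321),.015),('stripPad',blue,(193,190),.012),('punchPad',blue,(360,191),.012),('discPad',blue,(278,193),.012),('vialhole',blue,(118,193),.01)):
    print(n,*fit(blob(m,s),z,c))
for uv in((118,193),(245,122),(430,245)):print(p2w(uv,.012,c))
w=calibration('wrist');E=w['extrinsics'];s=env.get_state();R=s['orientation']
print(w['mtx'],w['k1'],R.T@(-E[:3,:3].T@E[:3,3]-s['ee_pos']),E[:3,:3]@R)
cv2.imwrite('pics/crop.png',cv2.convertScaleAbs(cv2.resize(f[150:345,90:400],None,fx=2.58,fy=2.58,interpolation=2),alpha=1.6))
E
```

```text
strip [ 0.439  -0.2886] [ 438.7 -288.8] [119.2  27. ] -166.7
punch [0.4534 0.284 ] [459.1 282. ] [ 16.3 114.5] 158.6
disc [0.4384 0.0959] [438.5  97.8] [56.1 56.2] 141.5
small [0.4862 0.0133] [488.9  14.9] [39.5 24. ] -175.2
cork [ 0.4572 -0.1044] [ 456.7 -105.3] [26.3 24.2] -152.4
purple [0.3229 0.1053] [323.4 104.8] [58.  58.3] 132.6
stripPad [0.6311 0.1056] [631.5 105.7] [127.6  34.6] -148.3
punchPad [ 0.6287 -0.2893] [ 630.8 -294.1] [ 15.5 120.7] 113.7
discPad [ 0.6254 -0.0973] [626.1 -96.7] [67.4 67.1] -142.9
vialhole [0.6214 0.2795] [621.7 279.9] [34.2 27.6] 163.2
[[0.62196788 0.28188806 0.012     ]]
[[ 0.79626375 -0.01864621  0.012     ]]
[[ 0.49913395 -0.46864113  0.012     ]]
[[312.06283318   0.         283.93190079]
 [  0.         312.06283318 207.30829196]
 [  0.           0.           1.        ]] -0.04056807530156103 [ 0.07193593 -0.00024386 -0.12801654] [[ 5.60962518e-04  9.99999645e-01  6.29045909e-04]
 [-9.60359957e-01  7.14080279e-04 -2.78761984e-01]
 [-2.78762334e-01 -4.47735477e-04  9.60360016e-01]]
```

View pics/crop.png

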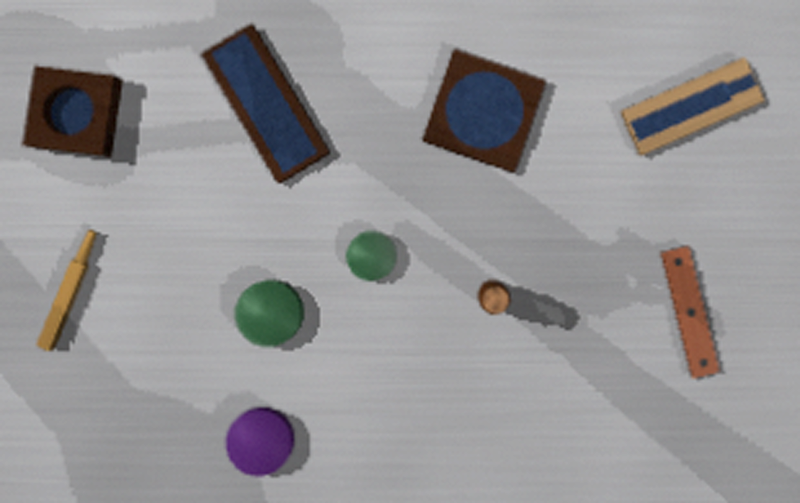

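```bash
cat >> h.py <<'E'
from scipy.spatial.transform import Rotation as Ro
def to(x,y,z,yaw,label=''):
    "shift and turn (tool axes) from the present pose to a tool-down pose"
    s=env.get_state();R=s['orientation'];a=np.radians(yaw);C,S=np.cos(a),np.sin(a)
    T=np.array([[C,S,0],[S,-C,0],[0,0,-1]])
    print(label,'rot',Ro.from_matrix(R.T@T).as_rotvec(degrees=True).round(2),'shift',(R.T@(np.array([x,y,z])-s['ee_pos'])).round(4),'at',s['ee_pos'].round(4),'yaw',round(float(np.degrees(np.arctan2(R[1,0],R[0,0]))),2),'t',s['time'])
E
python3 -c "
from h import *
to(.439,-.289,.16,13.3)"
```

```text
rot [-0.1  -0.   10.12] shift [ 0.2879 -0.1347  0.0848] at [ 0.2284 -0.5272  0.2445] yaw 23.42 t 0.1
```

```bash
python3 -m inch '[0,0,2,0.05,-0.02,0.01,0.7, 0,0,4,0.1,-0.04,0.02,0.7, 0,0,6,0.15,-0.07,0.04,0.7, 0,0,8,0.2,-0.09,0.06,0.7, 0,0,10,0.25,-0.12,0.08,0.6, 0,0,10.1,0.28,-0.13,0.085,0.5, 0,0,10.1,0.288,-0.135,0.085,0.5, 0,0,10.1,0.288,-0.135,0.085,0.5, 0,0,10.1,0.288,-0.135,0.085,0.5, 0,0,10.1,0.288,-0.135,0.085,0.5]' 40
python3 - <<'E'
from h import *
c=calibration('wrist');f=grab_frame('wrist');cv2.imwrite('pics/w1.png',f);print(env.tips_ahead)
h=cv2.cvtColor(f,cv2.COLOR_BGR2HSV);H,S,V=[h[...,i].astype(int) for i in range(3)]
s=w2p([.439,-.289,.01],c)[0];print(s)
m=cv2.morphologyEx(((H<20)&(S>110)).astype(np.uint8),cv2.MORPH_CLOSE,np.ones((9,9)))
print(fit(blob(m,s),.01,c));to(.4388,-.2888,.017,13.3)
E
```

```text
time: 1.35
ee_pos: [0.4386, -0.2903, 0.1606]
orientation: [[0.973, 0.229, 0.0], [0.229, -0.973, -0.001], [0.0, 0.001, -1.0]]
ft_force: [0.1, 0.5, -0.3]
grip_width: 0.0429
grip_force: 0.0
0.014
[283.14039957 197.19695888]
(array([ 0.4442, -0.2874]), array([ 440.9, -288. ]), array([118.4,  24.8]), -166.1)
 rot [ 0.03 -0.   -0.07] shift [ 0.0005 -0.0014  0.1435] at [ 0.4386 -0.2902  0.1605] yaw 13.23 t 1.4
```

View pics/w1.png

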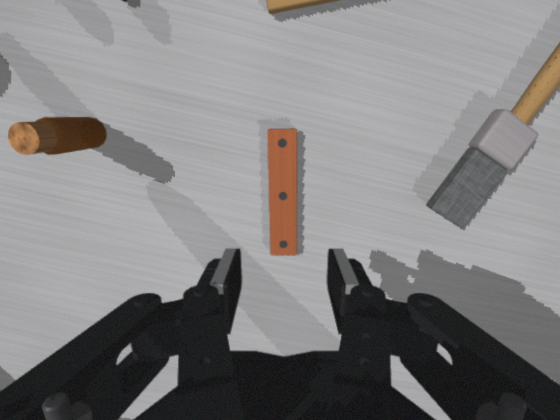

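The wrist view shows the strip from (283,129) to (284,255), in line with the open jaws and between them. The vial stands at the left and the brush at the right, both well clear.

```bash
python3 -m inch '[0,0,0,0.0015,-0.0015,0.05,0.5, 0,0,0,0.0015,-0.0015,0.09,0.5, 0,0,0,0.0015,-0.0015,0.12,0.5, 0,0,0,0.0015,-0.0015,0.135,0.5, 0,0,0,0.0015,-0.0015,0.145,0.5, 0,0,0,0.0015,-0.0015,0.145,0.5, 0,0,0,0.0015,-0.0015,0.145,0.2, 0,0,0,0.0015,-0.0015,0.145,0.2, 0,0,0,0.0015,-0.0015,0.145,0.1, 0,0,0,0.0015,-0.0015,0.145,0.1]' 50
python3 -c "
from h import *
to(.44,-.289,.18,13.3)
to(.631,.1056,.18,31.7)"
```

```text
time: 2.65
ee_pos: [0.441, -0.2882, 0.0165]
orientation: [[0.973, 0.231, 0.002], [0.231, -0.973, -0.002], [0.001, 0.002, -1.0]]
ft_force: [-1.6, -0.9, 5.3]
grip_width: 0.0248
grip_force: 49.9
 rot [ 0.13 -0.08  0.04] shift [-0.0009  0.0009 -0.1635] at [ 0.441  -0.2882  0.0165] yaw 13.34 t 2.65
 rot [  0.14  -0.06 -18.36] shift [ 0.2759 -0.339  -0.1639] at [ 0.441  -0.2882  0.0165] yaw 13.34 t 2.65
```

```bash
python3 -m inch '[0,0,0,0,0,-0.03,0.1, 0,0,0,0,0,-0.08,0.1, 0,0,0,0.01,-0.01,-0.13,0.1, 0,0,-3,0.05,-0.05,-0.14,0.1, 0,0,-6,0.09,-0.1,-0.14,0.1, 0,0,-9,0.12,-0.15,-0.14,0.1, 0,0,-12,0.15,-0.19,-0.14,0.1, 0,0,-14,0.18,-0.23,-0.14,0.1, 0,0,-16,0.21,-0.27,-0.14,0.1, 0,0,-18.4,0.24,-0.31,-0.14,0.1]'
python3 -c "
from h import *
to(.6255,.1022,.1,31.7)"
```

```text
time: 3.9
ee_pos: [0.6021, 0.0712, 0.1546]
orientation: [[0.85, 0.527, -0.001], [0.527, -0.85, -0.0], [-0.001, -0.001, -1.0]]
ft_force: [0.8, 0.4, -3.4]
grip_width: 0.0241
grip_force: 50.2
 rot [-0.04  0.07  0.11] shift [ 0.0363 -0.014   0.0545] at [0.6021 0.0712 0.1546] yaw 31.81 t 3.9
```

```bash
python3 -m inch '[0,0,0,0.02,-0.01,0.02,0.1, 0,0,0,0.043,-0.014,0.05,0.1, 0,0,0,0.043,-0.014,0.07,0.1, 0,0,0,0.043,-0.014,0.075,0.1, 0,0,0,0.043,-0.014,0.075,0.1, 0,0,0,0.043,-0.014,0.075,0.1, 0,0,0,0.043,-0.014,0.075,0.1, 0,0,0,0.043,-0.014,0.075,0.1, 0,0,0,0.043,-0.014,0.075,0.1, 0,0,0,0.043,-0.014,0.075,0.1]'
python3 - <<'E'
from h import *
c=calibration('wrist');f=grab_frame('wrist');cv2.imwrite('pics/w2.png',f)
to(.631,.1056,.029,31.7)
E
```

```text
time: 5.15
ee_pos: [0.6316, 0.104, 0.0804]
orientation: [[0.851, 0.526, 0.0], [0.526, -0.851, -0.0], [0.0, 0.0, -1.0]]
ft_force: [0.0, 0.2, -2.9]
grip_width: 0.0246
grip_force: 50.2
 rot [ 0.01 -0.    0.03] shift [ 0.0003 -0.0017  0.0513] at [0.6316 0.104  0.0803] yaw 31.73 t 5.2
```

View pics/w2.png

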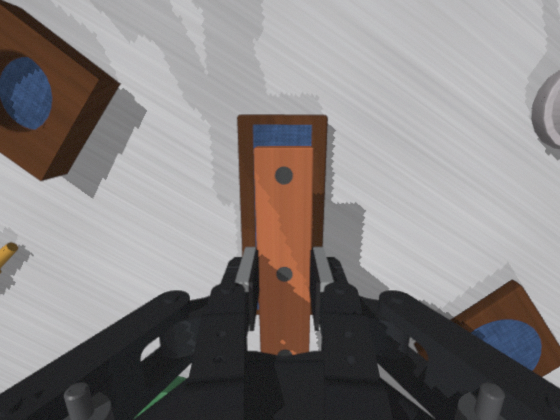

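The strip is held straight. Its far end is at row 147 (columns 254–313). The felt's far edge is at row 125 (columns 253–312) and the block's far edge at row 115 (columns 238–327).

```bash
python3 - <<'E'
from h import *
c=calibration('wrist');a=np.radians(31.7);u=np.array([np.cos(a),np.sin(a)]);v=np.array([u[1],-u[0]])
ps=env.get_state()['ee_pos'][:2]
for n,uv,z in(('felt',(253,125),.012),('felt',(312,125),.012),('blk',(238,115),.012),('blk',(327,115),.012),('strip',(254.5,147),.0738),('strip',(313,147),.0738),('dot',(284,274),.0738)):
    w=p2w(uv,z,c)[0,:2]-ps;print(n,(w@u*1e3).round(1),(w@v*1e3).round(1))
E
```

```text
felt 67.3 -19.1
felt 67.3 16.9
blk 73.2 -28.0
blk 73.3 25.9
strip 59.7 -12.7
strip 59.7 12.2
dot -0.4 -0.1
```

```bash
python3 -m inch '[0,0,0,0.002,-0.001,0.03,0.1, 0,0,0,0.002,-0.001,0.045,0.1, 0,0,0,0.002,-0.001,0.05,0.1, 0,0,0,0.002,-0.001,0.0515,0.1, 0,0,0,0.002,-0.001,0.0515,0.1, 0,0,0,0.002,-0.001,0.0515,0.5, 0,0,0,0.002,-0.001,0.0515,0.5, 0,0,0,0.002,-0.001,0.0515,0.5, 0,0,0,0.002,-0.001,0.02,0.5, 0,0,0,0.002,-0.001,-0.03,0.5]'
python3 -c "
from h import *
to(.4591,.282,.16,158.6)"
```

```text
time: 6.45
ee_pos: [0.6315, 0.1058, 0.1095]
orientation: [[0.851, 0.526, -0.004], [0.526, -0.851, -0.0], [-0.004, -0.002, -1.0]]
ft_force: [0.2, -0.2, 1.0]
grip_width: 0.0426
grip_force: 0.0
 rot [  -0.3    -0.   -126.88] shift [-0.0541 -0.2406 -0.0498] at [0.6315 0.1058 0.1095] yaw 31.72 t 6.45
```

```bash
python3 -m inch '[0,0,-10,0,-0.02,-0.04,0.5, 0,0,-20,-0.01,-0.04,-0.05,0.5, 0,0,-30,-0.02,-0.07,-0.05,0.5, 0,0,-40,-0.03,-0.1,-0.05,0.5, 0,0,-50,-0.03,-0.13,-0.05,0.5, 0,0,-60,-0.04,-0.16,-0.05,0.5, 0,0,-70,-0.04,-0.19,-0.05,0.5, 0,0,-80,-0.05,-0.22,-0.05,0.5, 0,0,-90,-0.054,-0.24,-0.05,0.5, 0,0,-100,-0.054,-0.24,-0.05,0.5]'
python3 -c "
from h import *
to(.4591,.282,.14,158.6)"
```

```text
time: 7.7
ee_pos: [0.4594, 0.2827, 0.1606]
orientation: [[-0.671, 0.741, 0.0], [0.741, 0.671, 0.0], [0.0, 0.0, -1.0]]
ft_force: [0.1, 0.3, 1.2]
grip_width: 0.0426
grip_force: 0.0
 rot [ 2.000e-02 -1.000e-02 -2.643e+01] shift [-0.0003 -0.0007  0.0206] at [0.4594 0.2827 0.1606] yaw 132.17 t 7.7
```

```bash
python3 -m inch '[0,0,-10,0,-0.001,0.01,0.4, 0,0,-20,0,-0.001,0.02,0.4, 0,0,-26.4,0,-0.001,0.02,0.4, 0,0,-26.4,0,-0.001,0.02,0.4, 0,0,-26.4,0,-0.001,0.02,0.4, 0,0,-26.4,0,-0.001,0.02,0.4, 0,0,-26.4,0,-0.001,0.02,0.4, 0,0,-26.4,0,-0.001,0.02,0.4, 0,0,-26.4,0,-0.001,0.02,0.4, 0,0,-26.4,0,-0.001,0.02,0.4]'
python3 - <<'E'
from h import *
c=calibration('wrist');f=grab_frame('wrist');cv2.imwrite('pics/w3.png',f)
h=cv2.cvtColor(f,cv2.COLOR_BGR2HSV);H,S,V=[h[...,i].astype(int) for i in range(3)]
s=w2p([.459,.282,.01],c)[0];print(s)
m=blob((H>10)&(H<30)&(S>110),s)
for z in(.007,.014):print(fit(m,z,c))
t=grab_frame('top');c=calibration('top');h=cv2.cvtColor(t,cv2.COLOR_BGR2HSV);H,S=h[...,0].astype(int),h[...,1].astype(int)
m=cv2.morphologyEx(((H<10)&(S>110)).astype(np.uint8),5*0+cv2.MORPH_CLOSE,np.ones((3,3)))
m[:150]=0
print('strip',fit(blob(m,(193,190)),.022,c))
cv2.imwrite('pics/t3.png',cv2.convertScaleAbs(cv2.resize(t[150:345,90:400],None,fx=2.58,fy=2.58,interpolation=2),alpha=1.6))
E
```

```text
time: 8.95
ee_pos: [0.4599, 0.2809, 0.1402]
orientation: [[-0.928, 0.373, -0.0], [0.373, 0.928, -0.0], [-0.0, -0.0, -1.0]]
ft_force: [0.1, 0.3, 0.4]
grip_width: 0.0345
grip_force: 0.0
[283.32511845 200.65923443]
(array([0.4545, 0.2869]), array([461.3, 283.9]), array([ 13.2, 115.6]), 158.7)
(array([0.4529, 0.2874]), array([459.5, 284.6]), array([ 12.9, 112.5]), 158.7)
strip (array([0.6322, 0.1046]), array([630.5, 103.6]), array([132.2,  52.4]), -150.8)
```

View pics/w3.png

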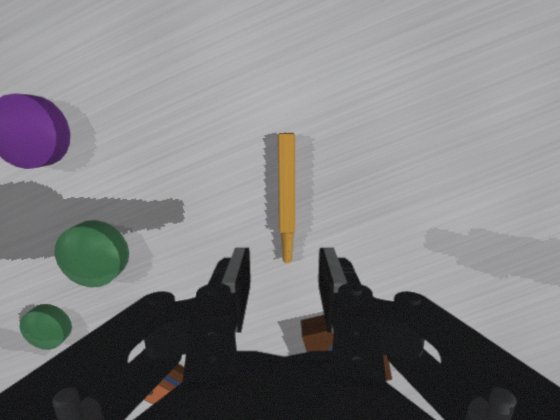

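View pics/t3.png

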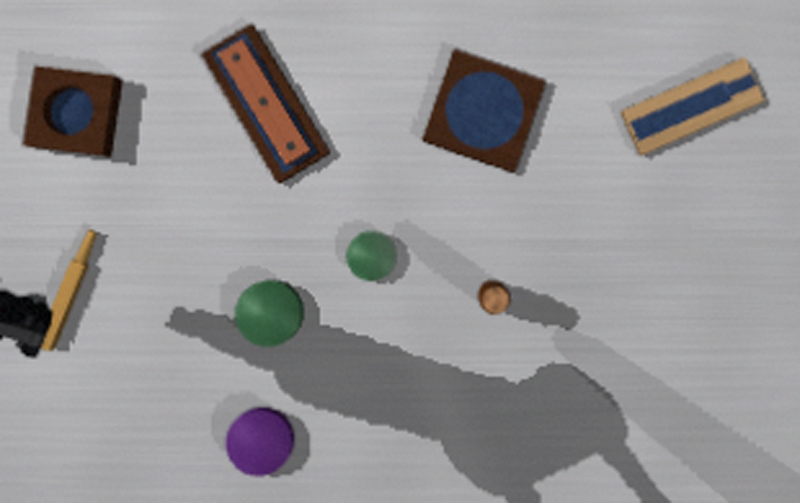

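The strip lies centred in its felt outline, with an even blue border. The wrist view shows the punch from its tail at (287,133) to its nose tip at (288,263).

```bash
python3 - <<'E'
from h import *
c=calibration('wrist');s=env.get_state();R=s['orientation']
for n,uv,z in(('tailL',(279,133),.007),('tailR',(295.5,133),.007),('shankendL',(280.5,233),.014),('shankendR',(294,233),.014),('nose',(288,263),.007)):
    w=p2w(uv,z,c)[0]-s['ee_pos'];print(n,(R.T@w*1e3).round(1)[:2])
E
```

```text
tailL [57.6 -2.9]
tailR [57.7 10.6]
shankendL [-26.8  -1.8]
shankendR [-26.8   9.9]
nose [-59.    4.9]
```

```bash
python3 -m inch '[0,0,0,0.008,0.003,0.05,0.4, 0,0,0,0.008,0.003,0.08,0.4, 0,0,0,0.008,0.003,0.105,0.4, 0,0,0,0.008,0.003,0.118,0.4, 0,0,0,0.008,0.003,0.122,0.4, 0,0,0,0.008,0.003,0.122,0.2, 0,0,0,0.008,0.003,0.122,0.05, 0,0,0,0.008,0.003,0.122,0.05, 0,0,0,0.008,0.003,0.122,0, 0,0,0,0.008,0.003,0.122,0]' 50
python3 -c "
from h import *
to(.6308,-.2941,.16,113.7)"
```

```text
time: 10.3
ee_pos: [0.4542, 0.287, 0.0191]
orientation: [[-0.928, 0.373, 0.002], [0.373, 0.928, 0.001], [-0.001, 0.001, -1.0]]
ft_force: [0.1, -0.0, 6.5]
grip_width: 0.0125
grip_force: 52.1
 rot [9.000e-02 4.000e-02 4.442e+01] shift [-0.3806 -0.4733 -0.141 ] at [0.4542 0.287  0.0191] yaw 158.12 t 10.3
```

```bash
python3 -m inch '[0,0,0,0,0,-0.04,0, 0,0,0,0,-0.01,-0.1,0, 0,0,4,-0.03,-0.04,-0.13,0, 0,0,9,-0.07,-0.08,-0.14,0, 0,0,14,-0.11,-0.13,-0.14,0, 0,0,20,-0.15,-0.17,-0.14,0, 0,0,26,-0.18,-0.22,-0.14,0, 0,0,32,-0.22,-0.26,-0.14,0, 0,0,38,-0.25,-0.31,-0.14,0, 0,0,44.4,-0.29,-0.35,-0.14,0]'
python3 -c "
from h import *
to(.6276,-.2868,.09,113.7)"
```

```text
time: 11.55
ee_pos: [0.5914, -0.1478, 0.1576]
orientation: [[-0.398, 0.917, -0.002], [0.917, 0.398, 0.001], [0.002, -0.002, -1.0]]
ft_force: [0.3, 0.4, -2.1]
grip_width: 0.0123
grip_force: 51.3
 rot [-0.09 -0.09 -0.23] shift [-0.142  -0.022   0.0674] at [ 0.5914 -0.1478  0.1576] yaw 113.47 t 11.55
```

```bash
python3 -m inch '[0,0,0,-0.04,-0.01,0,0, 0,0,0,-0.08,-0.015,0.02,0, 0,0,0,-0.12,-0.02,0.04,0, 0,0,0,-0.142,-0.022,0.06,0, 0,0,0,-0.142,-0.022,0.067,0, 0,0,0,-0.142,-0.022,0.067,0, 0,0,0,-0.142,-0.022,0.067,0, 0,0,0,-0.142,-0.022,0.067,0, 0,0,0,-0.142,-0.022,0.067,0, 0,0,0,-0.142,-0.022,0.067,0]'
python3 - <<'E'
from h import *
c=calibration('wrist');f=grab_frame('wrist');cv2.imwrite('pics/w4.png',f)
to(.6276,-.2868,.031,113.7)
E
```

```text
time: 12.8
ee_pos: [0.6294, -0.2848, 0.0917]
orientation: [[-0.403, 0.915, 0.001], [0.915, 0.403, -0.0], [-0.001, 0.0, -1.0]]
ft_force: [0.1, -0.1, -2.2]
grip_width: 0.0124
grip_force: 51.2
 rot [0.01 0.02 0.03] shift [-0.0011 -0.0024  0.0606] at [ 0.6293 -0.2849  0.0916] yaw 113.73 t 12.85
```

View pics/w4.png

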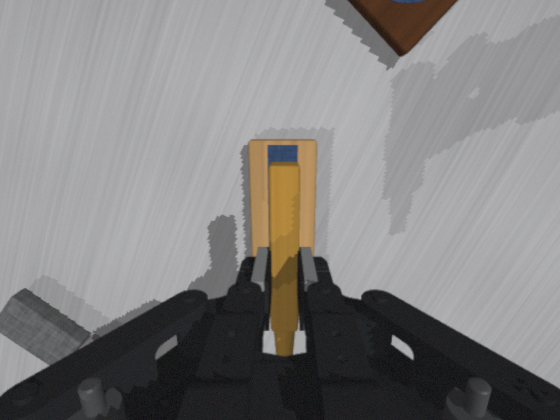

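The punch's tail is at row 164 (columns 270–300). The felt's far edge is at row 145 (columns 268–298) and the block's far edge at row 140 (columns 250–317).

```bash
python3 - <<'E'
from h import *
c=calibration('wrist');s=env.get_state();R=s['orientation'];g=cv2.imread('pics/w4.png')
h=cv2.cvtColor(g,cv2.COLOR_BGR2HSV)
print(h[136:170:2,284].tolist());print([(x,*h[150,x].tolist()) for x in (list(range(246,254))+list(range(264,272))+list(range(294,302))+list(range(312,320)))]);print([(x,*h[190,x].tolist()) for x in list(range(266,274))+list(range(296,304))])
for n,uv,z in(('felt',(267.5,145),.012),('felt',(298.5,145),.012),('blk',(249.5,140),.012),('blk',(317,140),.012),('tail',(270,164),.0865),('tail',(299,164),.0865),('tail@z-7',(285,164),.0795)):
    w=p2w(uv,z,c)[0]-s['ee_pos'];print(n,(R.T@w*1e3).round(1)[:2])
E
```

```text
[[120, 3, 155], [0, 5, 153], [17, 117, 152], [17, 120, 181], [16, 109, 169], [108, 130, 100], [109, 123, 106], [109, 126, 97], [108, 121, 105], [109, 120, 102], [108, 127, 104], [107, 121, 103], [109, 124, 105], [17, 130, 116], [18, 160, 123], [19, 167, 165], [19, 166, 180]]
[(246, 120, 4, 116), (247, 15, 18, 112), (248, 17, 73, 125), (249, 17, 116, 147), (250, 17, 120, 166), (251, 17, 122, 169), (252, 17, 120, 168), (253, 17, 119, 170), (264, 17, 122, 178), (265, 17, 121, 183), (266, 17, 119, 180), (267, 10, 65, 138), (268, 112, 86, 110), (269, 109, 117, 107), (270, 108, 124, 105), (271, 109, 126, 107), (294, 108, 125, 108), (295, 108, 119, 105), (296, 109, 108, 106), (297, 158, 10, 106), (298, 17, 95, 158), (299, 17, 119, 178), (300, 17, 118, 184), (301, 17, 120, 181), (312, 17, 119, 182), (313, 17, 122, 180), (314, 17, 120, 176), (315, 17, 118, 168), (316, 16, 92, 152), (317, 16, 22, 152), (318, 120, 2, 158), (319, 120, 3, 162)]
[(266, 17, 121, 183), (267, 16, 104, 165), (268, 17, 112, 134), (269, 19, 155, 135), (270, 19, 163, 153), (271, 19, 169, 169), (272, 19, 167, 177), (273, 19, 167, 179), (296, 19, 168, 172), (297, 19, 168, 167), (298, 19, 169, 160), (299, 18, 154, 151), (300, 18, 128, 163), (301, 17, 117, 183), (302, 17, 122, 180), (303, 17, 120, 180)]
felt [53.4 -9.6]
felt [53.4 10.7]
blk [ 56.7 -21.3]
blk [56.7 22.8]
tail [51.7 -4.8]
tail [51.7  7.6]
tail@z-7 [50.7  1.7]
```

```bash
python3 - <<'E'
from h import *
c=calibration('wrist');s=env.get_state();R=s['orientation'];g=cv2.imread('pics/w4.png')
h=cv2.cvtColor(g,cv2.COLOR_BGR2HSV).astype(int);H,S=h[...,0],h[...,1]
def edges(rows,f,z):
    for side in (0,-1):
        P=np.array([[np.nonzero(f(r))[0][side]+(-.5 if side==0 else .5)+200,r] for r in rows])
        w=(p2w(P,z,c)-s['ee_pos'])@R*1e3;k=np.polyfit(w[:,0],w[:,1],1);print('deg',np.degrees(np.arctan(k[0])).round(2),'y at mid',np.polyval(k,w[:,0].mean()).round(2))
edges(range(150,235),lambda r:S[r,200:360]>60,.012)
edges(range(170,235),lambda r:(S[r,200:360]>140),.0865)
E
```

```text
deg -0.13 y at mid -22.61
deg -0.11 y at mid 22.6
deg -0.5 y at mid -5.41
deg 0.36 y at mid 7.91
```

```bash
python3 -m inch '[0,0,0,-0.002,-0.0013,0.03,0, 0,0,0,-0.002,-0.0013,0.05,0, 0,0,0,-0.002,-0.0013,0.057,0, 0,0,0,-0.002,-0.0013,0.06,0, 0,0,0,-0.002,-0.0013,0.0603,0, 0,0,0,-0.002,-0.0013,0.0603,0.35, 0,0,0,-0.002,-0.0013,0.0603,0.35, 0,0,0,-0.002,-0.0013,0.0603,0.35, 0,0,0,-0.002,-0.0013,0.03,0.35, 0,0,0,-0.002,-0.0013,-0.03,0.5]'
python3 -c "
from h import *
to(.4385,.0978,.16,150)"
```

```text
time: 14.1
ee_pos: [0.6271, -0.2864, 0.1193]
orientation: [[-0.402, 0.916, -0.006], [0.916, 0.402, 0.003], [0.005, -0.004, -1.0]]
ft_force: [0.4, -0.5, -0.8]
grip_width: 0.0425
grip_force: 0.0
 rot [ -0.12  -0.38 -36.28] shift [ 0.4278 -0.0183 -0.0383] at [ 0.6271 -0.2864  0.1193] yaw 113.72 t 14.1
```

```bash
python3 -m inch '[0,0,-2,0.02,0,-0.03,0.6, 0,0,-6,0.07,-0.005,-0.04,0.7, 0,0,-10,0.12,-0.01,-0.04,0.8, 0,0,-14,0.18,-0.015,-0.04,1, 0,0,-18,0.24,-0.018,-0.04,1, 0,0,-22,0.3,-0.018,-0.04,1, 0,0,-28,0.35,-0.018,-0.04,1, 0,0,-33,0.4,-0.018,-0.04,1, 0,0,-36.3,0.428,-0.018,-0.04,1, 0,0,-36.3,0.428,-0.018,-0.03,1]'
python3 - <<'E'
from h import *
c=calibration('wrist');f=grab_frame('wrist');cv2.imwrite('pics/w5.png',f)
h=cv2.cvtColor(f,cv2.COLOR_BGR2HSV);H,S,V=[h[...,i].astype(int) for i in range(3)]
s=w2p([.4385,.0978,.015],c)[0];print(s)
m=blob((H>40)&(H<85)&(S>90),s)
for z in(.0,.01,.018):print(fit(m,z,c))
to(.4385,.0978,.16,150)
t=grab_frame('top');f2=cv2.convertScaleAbs(cv2.resize(t[150:345,90:400],None,fx=2.58,fy=2.58,interpolation=2),alpha=1.6);cv2.imwrite('pics/t5.png',f2)
v=np.hstack([cv2.resize(f,(400,300)),cv2.resize(f2[:252,400:],(400,300))]);cv2.imwrite('pics/v5.png',v)
E
```

```text
time: 15.35
ee_pos: [0.4399, 0.0987, 0.152]
orientation: [[-0.868, 0.497, 0.002], [0.497, 0.868, 0.0], [-0.002, 0.001, -1.0]]
ft_force: [-0.4, 0.1, 0.8]
grip_width: 0.0851
grip_force: 0.0
[280.61569982 199.06133732]
(array([0.4427, 0.0971]), array([443.5,  97.8]), array([60.6, 62.3]), 165.9)
(array([0.4405, 0.0984]), array([441.2,  99.1]), array([58.4, 60.1]), 165.9)
(array([0.4387, 0.0995]), array([439.4, 100.2]), array([56.7, 58.3]), 165.9)
 rot [-0.04 -0.01  0.11] shift [ 0.001  -0.0003 -0.0096] at [0.4395 0.0976 0.1504] yaw 150.11 t 15.4
```

View pics/v5.png

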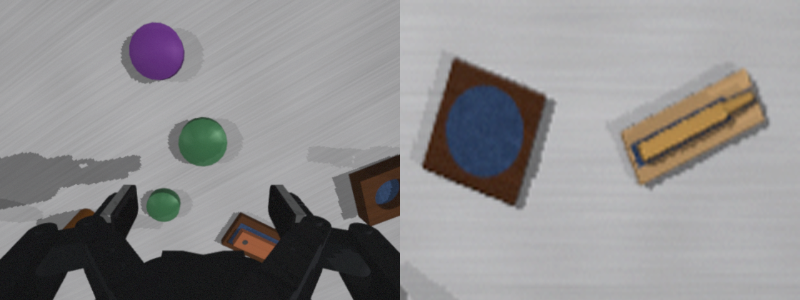

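In the left half, the disc (about (202,141) at this scale) lies between the open jaws, and the small green one and the purple one are clear of the fingers. In the right half the punch is on its outline, with some blue showing at the tail. I'll check how well it is centred before touching any glass.

```bash
python3 - <<'E'
from h import *
c=calibration('top');t=grab_frame('top');k=12;u0,v0=330,166
g=cv2.convertScaleAbs(cv2.resize(t[v0:v0+48,u0:u0+62],None,fx=k,fy=k,interpolation=2),alpha=1.8)
def draw(L,z,col,ctr=(.6308,-.2941),yaw=-66.3):
    a=np.radians(yaw);A=np.array([[np.cos(a),-np.sin(a)],[np.sin(a),np.cos(a)]])
    P=[[*(A@np.array(p)/1e3+ctr),z] for p in L]
    q=((w2p(P,c)-[u0,v0]+.5)*k).astype(np.int32);cv2.polylines(g,[q],True,col,1)
draw([(-62.5,-10),(32,-10),(32,-6.5),(62.5,-6.5),(62.5,6.5),(32,6.5),(32,10),(-62.5,10)],.012,(255,255,0))
draw([(-57.5,-7),(27.5,-7),(27.5,7),(-57.5,7)],.026,(0,0,255))
draw([(27.5,-6),(57.5,-4),(57.5,4),(27.5,6)],.019,(0,0,255))
draw([(-65,-23),(65,-23),(65,23),(-65,23)],.012,(0,255,0))
cv2.imwrite('pics/z5.png',g)
E
```

```text
(no output)
```

View pics/z5.png

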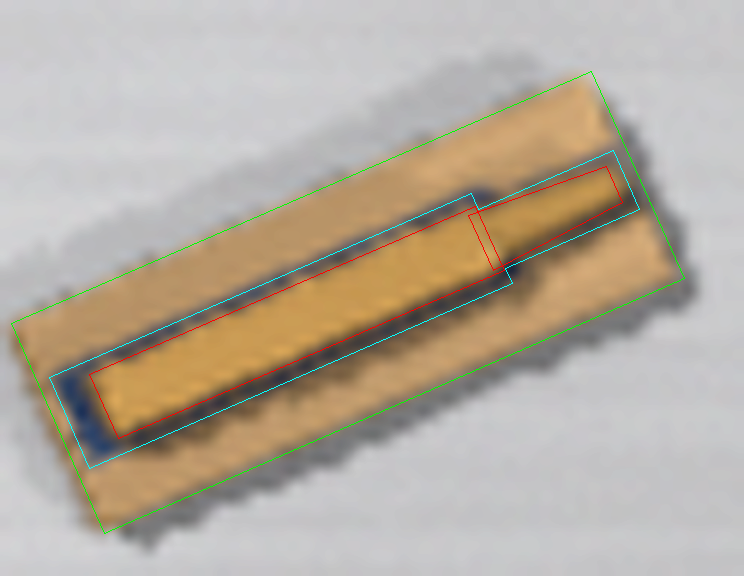

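The punch sits centred on its felt to within about 1 mm, so both metal pieces are done. Next is the disc.

```bash
python3 -m inch '[0,0,0,0,0.0005,0.05,1, 0,0,0,0,0.0005,0.08,1, 0,0,0,0,0.0005,0.105,1, 0,0,0,0,0.0005,0.12,1, 0,0,0,0,0.0005,0.128,1, 0,0,0,0,0.0005,0.132,1, 0,0,0,0,0.0005,0.132,0.85, 0,0,0,0,0.0005,0.132,0.75, 0,0,0,0,0.0005,0.132,0.65, 0,0,0,0,0.0005,0.132,0.55]' 40
python3 -c "
from h import *
to(.6257,-.097,.1,90)"
```

```text
time: 16.75
ee_pos: [0.441, 0.0978, 0.0202]
orientation: [[-0.866, 0.5, 0.002], [0.5, 0.866, -0.0], [-0.001, 0.001, -1.0]]
ft_force: [-0.6, -0.6, 4.9]
grip_width: 0.0579
grip_force: 42.0
 rot [8.000e-02 5.000e-02 6.003e+01] shift [-0.2574 -0.0764 -0.0795] at [0.441  0.0978 0.0202] yaw 150.03 t 16.75
```

```bash
python3 -m inch '[0,0,0,0,0,-0.01,0.5, 0,0,0,0,0,-0.04,0.5, 0,0,0,-0.02,-0.005,-0.08,0.5, 0,0,0,-0.06,-0.015,-0.1,0.5, 0,0,0,-0.1,-0.03,-0.1,0.5, 0,0,0,-0.15,-0.045,-0.1,0.5, 0,0,0,-0.2,-0.06,-0.1,0.5, 0,0,0,-0.24,-0.07,-0.09,0.5, 0,0,0,-0.257,-0.076,-0.08,0.5, 0,0,0,-0.257,-0.076,-0.08,0.5]'
python3 - <<'E'
from h import *
import subprocess
c=calibration('wrist');s=env.get_state();f=grab_frame('wrist');cv2.imwrite('pics/w6.png',f)
R=s['orientation'];to(.6257,-.097,.0315,150)
print(s['grip_width'],s['dq'].round(1) if hasattr(s['dq'],'round') else s['dq'])
h=cv2.cvtColor(f,cv2.COLOR_BGR2HSV);H,S=h[...,0].astype(int),h[...,1].astype(int)
m=blob((H>40)&(H<85)&(S>90),w2p(s['ee_pos'],c)[0])
for z in(s['ee_pos'][2]-.0102,s['ee_pos'][2]-.002):
    w=fit(m,z,c);print(w, (R.T@np.r_[w[1]/1e3-s['ee_pos'][:2],0]).round(4))
E
```

```text
time: 18.0
ee_pos: [0.6241, -0.0966, 0.098]
orientation: [[-0.866, 0.501, -0.003], [0.501, 0.866, 0.001], [0.003, -0.001, -1.0]]
ft_force: [0.3, 0.3, -1.6]
grip_width: 0.0581
grip_force: 43.7
 rot [-0.02 -0.21  0.01] shift [-0.0028 -0.      0.067 ] at [ 0.6235 -0.0957  0.0985] yaw 150.01 t 18.05
0.05805716162386067 [ 1.4 -1.9  1.7  0.8  1.3  0.2]
(array([ 0.6233, -0.0954]), array([625. , -95.8]), array([63.8, 63.8]), 157.0) [-0.0004  0.0012 -0.    ]
(array([ 0.6198, -0.0934]), array([621.4, -93.7]), array([60., 60.]), 157.0) [0.0038 0.0012 0.    ]
```

View pics/w6.png

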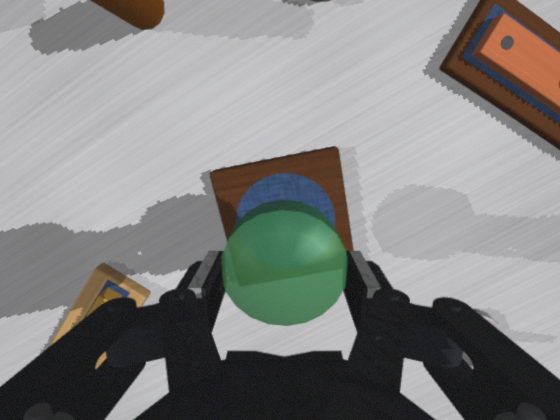

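The disc is held at rows 200–325, columns 222–347. The round felt shows behind it, with its top at row 174 and columns 236–335. The block's far corners are at (210,172) and (339,148).

```bash
python3 - <<'E'
from h import *
c=calibration('wrist');s=env.get_state();R=s['orientation'];e=s['ee_pos'];f=cv2.imread('pics/w6.png')
T=lambda uv,z:((p2w(uv,z,c)-e)@R*1e3).round(1)
zb=e[2]-.0202;print('disc far',T((285,200),zb),'near',T((285,325),zb+.018),'L',T((222,265),zb+.01),'R',T((347.5,265),zb+.01))
h=cv2.cvtColor(f,cv2.COLOR_BGR2HSV).astype(int)
m=(abs(h[...,0]-112)<12)&(h[...,1]>90);m[205:]=0;m[:,:230]=0;m[:,345:]=0
P=[]
for x in range(242,332,3):
    r=np.nonzero(m[:,x])[0]
    if len(r):P.append((x,r[0]-.5))
W=T(P,.012)[:,:2]
from scipy.optimize import least_squares
print('felt c (r=36)',least_squares(lambda p:np.hypot(*(W-p).T)-36,[0,0]).x.round(1))
print('blk corners',T([(210,172),(339,148)],.012))
to(.6257,-.097,.0315,150)
E
```

```text
disc far [[31.1  1.7 20.3]] near [[-27.5   1.7   2.1]] L [[  0.9 -29.1  10.2]] R [[ 0.9 32.2 10.2]]
felt c (r=36) [-3.3  2. ]
blk corners [[ 33.6 -50.2  86.7]
 [ 50.1  38.6  86.7]]
 rot [-0.02 -0.21  0.01] shift [-0.0028 -0.      0.067 ] at [ 0.6235 -0.0957  0.0985] yaw 150.01 t 18.05
```

```bash
python3 -m inch '[0,0,0,-0.0045,0,0.02,0.5, 0,0,0,-0.0045,0,0.04,0.5, 0,0,0,-0.0045,0,0.052,0.5, 0,0,0,-0.0045,0,0.058,0.5, 0,0,0,-0.0045,0,0.061,0.5, 0,0,0,-0.0045,0,0.063,0.5, 0,0,0,-0.0045,0,0.064,0.5, 0,0,0,-0.0045,0,0.065,0.5, 0,0,0,-0.0045,0,0.065,0.5, 0,0,0,-0.0045,0,0.065,0.5]'
python3 -c "
from h import *
to(.6257,-.097,.0322,150)"
```

```text
time: 19.3
ee_pos: [0.6291, -0.0989, 0.0344]
orientation: [[-0.866, 0.5, 0.0], [0.5, 0.866, -0.0], [-0.0, -0.0, -1.0]]
ft_force: [0.0, 1.0, -1.2]
grip_width: 0.0574
grip_force: 43.7
 rot [-0.    0.01  0.02] shift [ 0.0039 -0.0001  0.0022] at [ 0.6291 -0.0989  0.0344] yaw 150.02 t 19.3
```

```bash
python3 -m inch '[0,0,0,0.001,0,0,0.5, 0,0,0,0.002,0,0,0.5, 0,0,0,0.002,0,0.0005,0.5, 0,0,0,0.002,0,0.001,0.5, 0,0,0,0.002,0,0.0015,0.5, 0,0,0,0.002,0,0.0018,0.5, 0,0,0,0.002,0,0.002,0.5, 0,0,0,0.002,0,0.002,0.5, 0,0,0,0.002,0,0.002,0.5, 0,0,0,0.002,0,0.002,0.5]'
```

```text
time: 20.55
ee_pos: [0.6273, -0.0978, 0.0323]
orientation: [[-0.866, 0.5, -0.0], [0.5, 0.866, -0.0], [-0.0, -0.0, -1.0]]
ft_force: [-0.3, -0.1, -0.4]
grip_width: 0.058
grip_force: 43.8
```

```bash
python3 -m inch '[0,0,0,0,0,0.0003,0.5, 0,0,0,0,0,0.0005,0.5, 0,0,0,0,0,0.0008,0.5, 0,0,0,0,0,0.001,0.5, 0,0,0,0,0,0.001,0.5, 0,0,0,0,0,0.001,0.5, 0,0,0,0,0,0.001,0.5, 0,0,0,0,0,0.001,0.5, 0,0,0,0,0,0.001,0.5, 0,0,0,0,0,0.001,0.5]'
```

```text
time: 21.8
ee_pos: [0.6273, -0.0978, 0.0323]
orientation: [[-0.866, 0.5, 0.0], [0.5, 0.866, -0.0], [-0.0, 0.0, -1.0]]
ft_force: [-2.8, 0.1, 6.1]
grip_width: 0.0578
grip_force: 44.5
```

Contact shows as about 7 N upward, so the disc is resting on the block. I'll release gently and rise.

```bash
python3 -m inch '[0,0,0,0,0,0.0005,0.68, 0,0,0,0,0,0.0005,0.72, 0,0,0,0,0,0.0005,0.8, 0,0,0,0,0,0.0005,0.9, 0,0,0,0,0,0.0005,0.95, 0,0,0,0,0,0,0.95, 0,0,0,0,0,-0.02,0.95, 0,0,0,0,0,-0.05,0.95, 0,0,0,0,0,-0.09,0.95, 0,0,0,0,0,-0.12,0.95]'
python3 - <<'E'
from h import *
to(.4567,-.1048,.16,150)
c=calibration('top');t=grab_frame('top');cv2.imwrite('pics/t7.png',t)
h=cv2.cvtColor(t,cv2.COLOR_BGR2HSV);H,S=h[...,0].astype(int),h[...,1].astype(int)
print('disc',fit(blob((H>40)&(H<85)&(S>90),(278,193)),.024,c))
print('cork',fit(blob((H<20)&(S>90),(282,266)),.08,c))
E
```

```text
time: 23.05
ee_pos: [0.6277, -0.0979, 0.1531]
orientation: [[-0.866, 0.5, 0.002], [0.5, 0.866, -0.0], [-0.002, 0.0, -1.0]]
ft_force: [0.5, 0.3, -0.4]
grip_width: 0.0813
grip_force: 0.0
 rot [0.02 0.1  0.02] shift [ 0.1447 -0.0914 -0.0072] at [ 0.6277 -0.0979  0.1531] yaw 150.02 t 23.05
disc (array([ 0.6105, -0.0949]), array([611.4, -93.9]), array([59. , 31.9]), 79.5)
cork (array([ 0.4571, -0.1041]), array([ 457.3, -104. ]), array([26.3, 23.6]), -155.6)
```

```bash
python3 -m inch '[0,0,0,0.03,-0.02,-0.005,0.8, 0,0,0,0.07,-0.045,-0.007,0.7, 0,0,0,0.11,-0.07,-0.007,0.65, 0,0,0,0.135,-0.085,-0.007,0.65, 0,0,0,0.145,-0.091,-0.007,0.65, 0,0,0,0.145,-0.091,-0.007,0.65, 0,0,0,0.145,-0.091,-0.007,0.65, 0,0,0,0.145,-0.091,-0.007,0.65, 0,0,0,0.145,-0.091,-0.007,0.65, 0,0,0,0.145,-0.091,-0.007,0.65]'
python3 - <<'E'
from h import *
c=calibration('wrist');f=grab_frame('wrist');s=env.get_state();R=s['orientation'];e=s['ee_pos']
h=cv2.cvtColor(f,cv2.COLOR_BGR2HSV);H,S=h[...,0].astype(int),h[...,1].astype(int)
to(.4571,-.1045,.045,150)
ct=calibration('top');t=grab_frame('top');h=cv2.cvtColor(t,cv2.COLOR_BGR2HSV);H,S=h[...,0].astype(int),h[...,1].astype(int)
print('disc',fit(blob((H>40)&(H<85)&(S>90),(278,193)),.024,ct))
cv2.imwrite('pics/v8.png',np.hstack([cv2.resize(f,(480,360)),cv2.resize(cv2.convertScaleAbs(t[150:240,230:310],alpha=1.6),(320,360),interpolation=2)]))
cv2.imwrite('pics/w8.png',f)
E
```

```text
time: 24.35
ee_pos: [0.4565, -0.1041, 0.1581]
orientation: [[-0.866, 0.5, -0.0], [0.5, 0.866, 0.0], [0.0, -0.0, -1.0]]
ft_force: [-0.5, 0.2, 0.1]
grip_width: 0.0554
grip_force: 0.0
 rot [-0.   -0.01  0.03] shift [-0.0008  0.      0.1132] at [ 0.4564 -0.1041  0.1582] yaw 150.03 t 24.4
disc (array([ 0.6249, -0.0981]), array([624.7, -97.5]), array([57.1, 59.1]), 162.1)
```

View pics/v8.png

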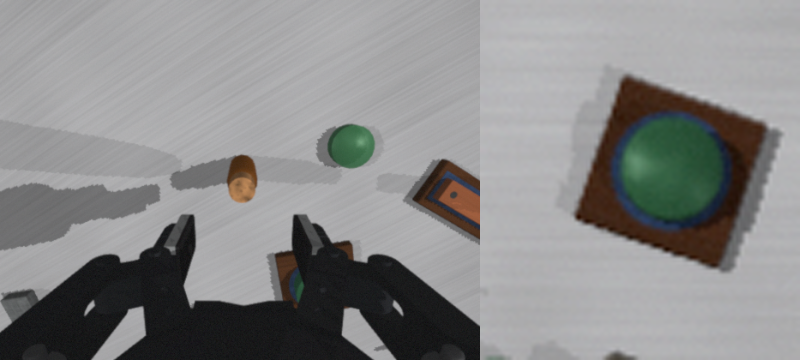

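The disc sits centred on its round felt with a blue ring all around. The vial's cork is at about (242,190) in the left half, between the jaws; its base edge is at row 157.

```bash
python3 - <<'E'
from h import *
c=calibration('wrist');s=env.get_state();R=s['orientation'];e=s['ee_pos'];f=cv2.imread('pics/w8.png')
h=cv2.cvtColor(f,cv2.COLOR_BGR2HSV).astype(int);H,S,V=h[...,0],h[...,1],h[...,2]
m=blob((H<22)&(S>70),(282,205));v,u=np.nonzero(m);print(u.min(),u.max(),v.min(),v.max())
mc=m&(V>130);vc,uc=np.nonzero(mc);print('cork',uc.min(),uc.max(),vc.min(),vc.max())
T=lambda uv,z:((p2w(uv,z,c)-e)@R*1e3).round(1)[0,:2]
print('cork near edge',T((uc.mean(),v.max()+.5),.08),'base far edge',T((u.mean(),v.min()-.5),0),'corkL/R',T((u[v>210].min()-.5,220),.08),T((u[v>210].max()+.5,220),.08))
E
```

```text
265 299 181 236
cork 267 297 204 236
cork near edge [-10.9  -0.2] base far edge [13.4 -0.4] corkL/R [  1.3 -12.4] [ 1.4 12. ]
```

```bash
python3 -m inch '[0,0,0,0,0,0.04,0.65, 0,0,0,0,0,0.07,0.65, 0,0,0,0,0,0.095,0.65, 0,0,0,0,0,0.108,0.65, 0,0,0,0,0,0.111,0.65, 0,0,0,0,0,0.111,0.5, 0,0,0,0,0,0.111,0.4, 0,0,0,0,0,0.111,0.3, 0,0,0,0,0,0.111,0.2, 0,0,0,0,0,0.111,0.15]' 35
python3 -c "
from h import *
to(.6217,.2805,.16,150)"
```

```text
time: 25.7
ee_pos: [0.4569, -0.1044, 0.0481]
orientation: [[-0.866, 0.5, 0.002], [0.5, 0.866, -0.001], [-0.002, 0.0, -1.0]]
ft_force: [-0.6, -0.4, 5.8]
grip_width: 0.0263
grip_force: 34.4
 rot [0.01 0.11 0.02] shift [ 0.0494  0.4158 -0.1119] at [ 0.4569 -0.1044  0.0481] yaw 150.02 t 25.7
```

```bash
python3 -m inch '[0,0,0,0,0,-0.01,0.15, 0,0,0,0,0,-0.04,0.15, 0,0,0,0,0.01,-0.08,0.15, 0,0,0,0.01,0.05,-0.11,0.15, 0,0,0,0.015,0.1,-0.112,0.15, 0,0,0,0.02,0.155,-0.112,0.15, 0,0,0,0.03,0.21,-0.112,0.15, 0,0,0,0.035,0.265,-0.112,0.15, 0,0,0,0.04,0.32,-0.112,0.15, 0,0,0,0.045,0.365,-0.112,0.15]'
python3 -c "
from h import *
to(.6217,.2805,.125,150)"
```

```text
time: 26.95
ee_pos: [0.6, 0.2366, 0.1594]
orientation: [[-0.867, 0.499, 0.0], [0.499, 0.867, -0.0], [-0.0, -0.0, -1.0]]
ft_force: [1.0, -0.0, -1.2]
grip_width: 0.027
grip_force: 34.7
 rot [-0.01  0.    0.08] shift [0.0031 0.0489 0.0344] at [0.6    0.2366 0.1594] yaw 150.08 t 26.95
```

```bash
python3 -m inch '[0,0,0,0.001,0.015,0,0.15, 0,0,0,0.002,0.03,0.01,0.15, 0,0,0,0.003,0.045,0.02,0.15, 0,0,0,0.003,0.049,0.03,0.15, 0,0,0,0.003,0.049,0.034,0.15, 0,0,0,0.003,0.049,0.034,0.15, 0,0,0,0.003,0.049,0.034,0.15, 0,0,0,0.003,0.049,0.034,0.15, 0,0,0,0.003,0.049,0.034,0.15, 0,0,0,0.003,0.049,0.034,0.15]'
python3 - <<'E'
from h import *
c=calibration('wrist');f=grab_frame('wrist');cv2.imwrite('pics/w9.png',f)
to(.6217,.2805,.0581,150)
E
```

```text
time: 28.2
ee_pos: [0.6215, 0.2784, 0.1254]
orientation: [[-0.866, 0.5, 0.0], [0.5, 0.866, 0.0], [-0.0, 0.0, -1.0]]
ft_force: [0.4, -0.8, -1.1]
grip_width: 0.0268
grip_force: 34.7
 rot [0.01 0.01 0.02] shift [0.0009 0.0019 0.0673] at [0.6216 0.2784 0.1254] yaw 150.02 t 28.25
```

View pics/w9.png

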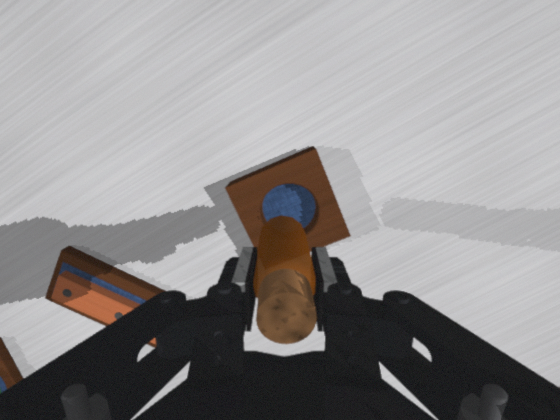

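The vial is held upright above its block, base edge at row 217 and columns 259–313. The hole's rim spans columns 262–317 with its top at row 183. The block's top corners are at (227,185), (315,148) and (350,235).

```bash
python3 - <<'E'
from h import *
from scipy.optimize import least_squares
c=calibration('wrist');s=env.get_state();R=s['orientation'];e=s['ee_pos']
T=lambda uv,z:((p2w(uv,z,c)-e)@R*1e3)[:,:2]
A=T([(227,185),(315,148),(350,235)],.025);print('corners',A.round(1),'centre from diag',((A[0]+A[2])/2).round(1), 'sides',np.linalg.norm(A[1]-A[0]).round(1),np.linalg.norm(A[2]-A[1]).round(1))
f=cv2.imread('pics/w9.png').astype(int)
# rim: wood brown (r-b>0) vs hole/felt (b>r)
P=[]
for y in range(188,212,2):
    r=f[y,240:340];d=(r[:,0]>=r[:,2]-2);i=np.nonzero(d)[0]
    P+= [(240+i[0]-.5,y),(240+i[-1]+.5,y)]
W=T(P,.025);q=least_squares(lambda p:np.hypot(*(W-p).T)-22.5,[0,0],loss='soft_l1');print('rim c',q.x.round(1),'res',q.fun.round(1))
zb=e[2]-.0481
print('vial base far',T([(286,217)],zb),'cork near',T([(286,342.5)],zb+.08),'L,R',T([(258,232),(314,232)],zb+.02))
to(.6217,.2805,.0581,150)
E
```

```text
corners [[ 21.5 -41.4]
 [ 48.9  23.6]
 [-18.4  53. ]] centre from diag [1.5 5.8] sides 70.5 73.4
rim c [12.3  9.7] res [-4.  11.4 -2.4 11.1 -1.3 11.   0.  10.9  0.7 10.9  1.5 11.   2.4 11.2
  2.6 11.4  3.7 -6.1  4.1 -5.5  4.6 -4.7  4.4 -4.5]
vial base far [[13.3439327   2.38146878]] cork near [[-9.56336344  1.89598255]] L,R [[ 11.40817608 -12.68314836]
 [ 11.41648257  17.18659397]]
 rot [0.01 0.01 0.02] shift [0.0009 0.0019 0.0673] at [0.6216 0.2784 0.1254] yaw 150.02 t 28.25
```

```bash
python3 - <<'E'
import cv2
f=cv2.imread('pics/w9.png')
for y in(190,198,206,212):print(y,[(x,*f[y,x].tolist()) for x in list(range(256,272,1))+list(range(306,324,1))])
for x in(265,290):print('col',x,[(y,*f[y,x].tolist()) for y in range(150,192)])
E
```

```text
190 [(256, 41, 59, 91), (257, 37, 58, 91), (258, 35, 57, 90), (259, 32, 56, 90), (260, 38, 58, 90), (261, 38, 57, 90), (262, 36, 57, 92), (263, 36, 60, 93), (264, 38, 60, 94), (265, 38, 58, 94), (266, 36, 59, 92), (267, 35, 56, 90), (268, 39, 57, 89), (269, 54, 58, 82), (270, 77, 64, 70), (271, 99, 73, 63), (306, 75, 55, 43), (307, 68, 55, 51), (308, 55, 52, 62), (309, 38, 49, 70), (310, 33, 51, 81), (311, 38, 58, 90), (312, 39, 57, 92), (313, 39, 60, 94), (314, 38, 59, 92), (315, 42, 62, 96), (316, 40, 59, 94), (317, 38, 59, 92), (318, 41, 61, 94), (319, 41, 58, 92), (320, 41, 59, 92), (321, 35, 55, 89), (322, 33, 55, 88), (323, 35, 57, 89)]
198 [(256, 38, 60, 92), (257, 36, 59, 91), (258, 39, 62, 95), (259, 40, 61, 93), (260, 39, 61, 93), (261, 40, 60, 94), (262, 39, 61, 90), (263, 59, 61, 81), (264, 90, 71, 67), (265, 107, 76, 56), (266, 112, 79, 58), (267, 112, 80, 57), (268, 111, 78, 59), (269, 113, 80, 58), (270, 111, 77, 58), (271, 107, 75, 56), (306, 77, 57, 41), (307, 79, 58, 44), (308, 79, 59, 45), (309, 77, 57, 42), (310, 84, 59, 43), (311, 84, 61, 47), (312, 81, 58, 43), 
[... 2507 characters left out ...]
 79, 82, 88), (156, 36, 41, 57), (157, 22, 34, 48), (158, 31, 40, 57), (159, 32, 46, 72), (160, 38, 58, 94), (161, 38, 61, 96), (162, 40, 64, 98), (163, 42, 64, 100), (164, 39, 62, 97), (165, 38, 61, 96), (166, 41, 62, 96), (167, 38, 61, 94), (168, 43, 63, 97), (169, 39, 62, 94), (170, 40, 62, 94), (171, 39, 62, 96), (172, 35, 58, 91), (173, 41, 63, 93), (174, 42, 62, 93), (175, 41, 59, 93), (176, 36, 58, 91), (177, 40, 61, 95), (178, 40, 61, 95), (179, 41, 63, 96), (180, 38, 60, 94), (181, 42, 63, 96), (182, 34, 57, 90), (183, 45, 52, 69), (184, 66, 50, 42), (185, 67, 49, 37), (186, 69, 48, 37), (187, 78, 56, 44), (188, 93, 66, 50), (189, 99, 73, 53), (190, 114, 80, 60), (191, 117, 83, 60)]
```

```bash
python3 - <<'E'
from h import *
from scipy.optimize import least_squares
c=calibration('wrist');s=env.get_state();R=s['orientation'];e=s['ee_pos']
T=lambda uv,z:((p2w(uv,z,c)-e)@R*1e3)[:,:2]
W=T([(269,190),(263,198),(260.3,206),(259.8,212),(310,190),(315.5,198),(319,206),(319,212),(290,182.6)],.025)
for r in (22.5,None):
    q=least_squares(lambda p:np.hypot(*(W-p[:2]).T)-(r or p[2]),[0,0,22.5]);print(q.x.round(1),q.fun.round(1))
E=T([(265,170),(290,159.6)],.025);d=(E[1]-E[0])/np.linalg.norm(E[1]-E[0]);n=np.array([-d[1],d[0]]);print('upper edge dist from rim c',(E[0]-q.x[:2])@n)
to(.6217,.2805,.0581,150)
E
```

```text
[ 1.1  5.4 22.5] [ 0.2  0.1  0.1  0.2  0.1 -0.2  0.4  0.2 -0.2]
[ 0.8  5.4 22.7] [ 0.2  0.  -0.1 -0.   0.1 -0.3  0.2 -0.  -0.1]
upper edge dist from rim c -36.545890015045096
 rot [0.01 0.01 0.02] shift [0.0009 0.0019 0.0673] at [0.6216 0.2784 0.1254] yaw 150.02 t 28.25
```

```bash
python3 -m inch '[0,0,0,0.0007,0.0029,0.01,0.15, 0,0,0,0.0007,0.0029,0.02,0.15, 0,0,0,0.0007,0.0029,0.035,0.15, 0,0,0,0.0007,0.0029,0.045,0.15, 0,0,0,0.0007,0.0029,0.053,0.15, 0,0,0,0.0007,0.0029,0.059,0.15, 0,0,0,0.0007,0.0029,0.063,0.15, 0,0,0,0.0007,0.0029,0.065,0.15, 0,0,0,0.0007,0.0029,0.065,0.15, 0,0,0,0.0007,0.0029,0.065,0.15]'
python3 -m inch '[0,0,0,0,0,0.0003,0.15, 0,0,0,0,0,0.0006,0.15, 0,0,0,0,0,0.0009,0.15, 0,0,0,0,0,0.0012,0.15, 0,0,0,0,0,0.0015,0.15, 0,0,0,0,0,0.0018,0.15, 0,0,0,0,0,0.002,0.15, 0,0,0,0,0,0.002,0.15, 0,0,0,0,0,0.002,0.15, 0,0,0,0,0,0.002,0.15]'
```

```text
time: 29.5
ee_pos: [0.6225, 0.2814, 0.0606]
orientation: [[-0.866, 0.5, 0.001], [0.5, 0.866, 0.0], [-0.0, 0.0, -1.0]]
ft_force: [-0.1, 0.0, -0.8]
grip_width: 0.0266
grip_force: 34.7
time: 30.75
ee_pos: [0.6224, 0.2813, 0.0583]
orientation: [[-0.866, 0.5, 0.0], [0.5, 0.866, -0.0], [-0.0, -0.0, -1.0]]
ft_force: [-0.0, 0.9, 0.9]
grip_width: 0.027
grip_force: 34.8
```

```bash
python3 -m inch '[0,0,0,0,0,0.0002,0.15, 0,0,0,0,0,0.0004,0.15, 0,0,0,0,0,0.0006,0.15, 0,0,0,0,0,0.0008,0.15, 0,0,0,0,0,0.0008,0.15, 0,0,0,0,0,0.0008,0.15, 0,0,0,0,0,0.0008,0.15, 0,0,0,0,0,0.0008,0.15, 0,0,0,0,0,0.0008,0.15, 0,0,0,0,0,0.0008,0.15]'
```

```text
time: 32.0
ee_pos: [0.6225, 0.2812, 0.0582]
orientation: [[-0.866, 0.5, 0.001], [0.5, 0.866, -0.0], [-0.001, 0.0, -1.0]]
ft_force: [-1.0, -1.5, 5.8]
grip_width: 0.027
grip_force: 35.3
```

The vial is seated, at about 6 N of contact. I'll release it slowly and rise.

```bash
python3 -m inch '[0,0,0,0,0,0,0.3, 0,0,0,0,0,0,0.34, 0,0,0,0,0,0,0.38, 0,0,0,0,0,0,0.45, 0,0,0,0,0,0,0.5, 0,0,0,0,0,0,0.55, 0,0,0,0,0,-0.02,0.6, 0,0,0,0,0,-0.05,0.6, 0,0,0,0,0,-0.09,0.6, 0,0,0,0,0,-0.12,0.6]'
python3 -m inch '[0,0,0,0.02,-0.01,-0.04,0.6, 0,0,0,0.06,-0.02,-0.06,0.6, 0,0,0,0.1,-0.03,-0.08,0.6, 0,0,0,0.15,-0.05,-0.08,0.6, 0,0,0,0.2,-0.08,-0.08,0.6, 0,0,0,0.22,-0.1,-0.08,0.6, 0,0,0,0.22,-0.1,-0.08,0.6, 0,0,0,0.22,-0.1,-0.08,0.6, 0,0,0,0.22,-0.1,-0.08,0.6, 0,0,0,0.22,-0.1,-0.08,0.6]'
python3 - <<'E'
from h import *
s=env.get_state();print(s['ee_pos'],s['ft_force'])
c=calibration('top');t=grab_frame('top')
h=cv2.cvtColor(t,cv2.COLOR_BGR2HSV);H,S,V=[h[...,i].astype(int) for i in range(3)]
print('disc',fit(blob((H>40)&(H<85)&(S>90),(278,193)),.024,c))
print('cork px expect',w2p([.6222,.2807,.09],c))
k=2.1;a=cv2.resize(t[100:290,85:465],None,fx=k,fy=k,interpolation=2);cv2.imwrite('pics/final.png',cv2.convertScaleAbs(a,alpha=1.6))
E
```

```text
time: 33.25
ee_pos: [0.6228, 0.2815, 0.1793]
orientation: [[-0.866, 0.5, 0.002], [0.5, 0.866, 0.001], [-0.001, 0.001, -1.0]]
ft_force: [0.7, -0.2, -1.0]
grip_width: 0.0512
grip_force: 0.0
time: 34.5
ee_pos: [0.3828, 0.3047, 0.2571]
orientation: [[-0.866, 0.5, -0.0], [0.5, 0.866, -0.0], [0.0, -0.0, -1.0]]
ft_force: [0.4, 0.4, -1.2]
grip_width: 0.051
grip_force: 0.0
[0.38276401 0.30468683 0.25711424] [ 0.37566313  0.41211786 -1.23089116]
disc (array([ 0.6248, -0.098 ]), array([624.7, -97.5]), array([57.1, 59.1]), 162.7)
cork px expect [[105.26048743 188.74240572]]
```

View pics/final.png

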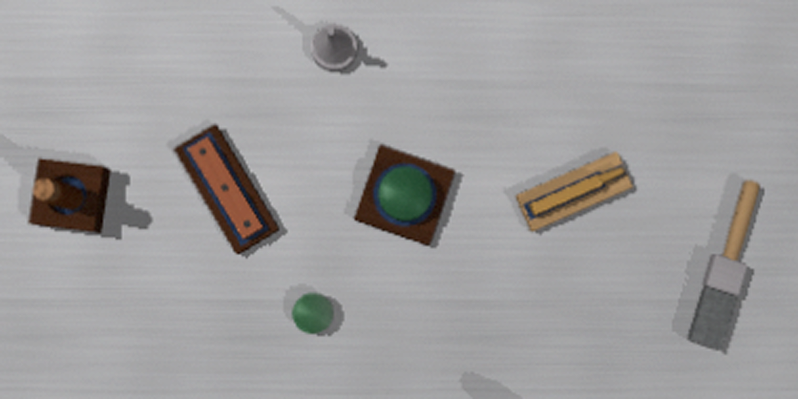

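All four pieces are in place: the cork is at pixel (106,190) where an upright vial should show it, and the lid and brush are where they were.

```bash
python3 -c "
from workcell import env
print(env.finish_job())"
```

```text
the job is handed in; nothing more can be done
None
```

The job is handed in at about 35 s: strip, punch, disc and vial are all on their blocks in the order asked, and the lid and brush were left where they were; the hand-in returned no verdict.

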